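Release a camera plate from the repair jig and lay it in the tray

ROBOT

A 6-joint arm with a two-finger parallel gripper is mounted at the origin on the work surface. World frame = base frame: x ahead of the robot, y to its left, z up, the work surface at z = 0. Lengths are in m, angles in rad, forces in N, time in s.
With the tool pointing down it reaches from about 0.275 to 0.825 m from the base axis. Payload 4.9 kg.
Tool frame: the origin (TCP) lies between the finger pads; the fingertips stand 25 mm ahead of it and the grasp point (between the pads) lies 6 mm ahead of it; z points along the fingers, y is the line along which they close (so a half turn about z gives the same grasp; the last joint's range is limited). The gripper opens to 85 mm and grips with 20 to 120 N. Pads are 22 mm wide; open, the fingers measure 114 mm over their backs; the gripper's body (76 mm by 85 mm) begins 54 mm behind the grasp point. The pads swing forward as they close: fully open they stand 13 mm farther back than shut.
Start: joints at [-1.443, 0.326, -0.193, 1.052, 0, 1.437], TCP at [0.142, -0.531, 0.256] pointing down, gripper open.
Joint ranges: [-2.65, 2.65], [-0.97, 1.79], [-1.3, 1.35], [-1.93, 2.1], [-1.47, 1.37], [-3.14, 3.14]. Speed limits (rad/s): [2.57, 2.57, 3.14, 3.14, 3.14, 3.14].

INTERFACE

Orientations are given as a rotation vector (axis times angle).
In Python, from plant import * gives the robot as it stands. The module is installed in compiled form; this text tells all that it offers.
- The arm moves only by the tool carry_out, never from a script. Its arguments are lists of equal length, an entry for each row: "dr": the turn, a rotation vector about the tool's x, y, z in degrees, a list of three; "xyz": the shift along the tool's x, y, z in cm, a list of three; "jaw": the opening, from 0 (shut) to 1 (fully open). A call has 1 to 20 rows; each row shifts and turns the commanded pose from where the row before left it, along the tool's axes as they then stand; what a row does not reach is not made up. A row lasts 1/8 s, in which the tool goes at most 62.5 mm and 10.7 degrees, less where a joint would pass 70% of its speed; a pose out of reach is approached as far as the arm can. A call with a gripper value outside its range is refused whole. The fingers move at their own pace and stop on an object; "force" is the grip in N (left out, the last holds). Time passes only in rows, so rows that do not move let the fingers close. It gives the time, the measured TCP pose, the force, the opening and the grip force at its end, in the units of the state.
- sense(): the state, without advancing time (a new reading comes with each control period).
- snapshot(name): name is "side" or "top"; returns the picture (420x560x3 uint8, red, green, blue); there is no depth.
- camera_info(name): a dict with "fx", "fy", "cx", "cy" (pixels), "D" ([k1, k2, p1, p2, k3] as OpenCV has them; the pictures are not rectified), "R" (3x3) and "t" (3): a world point X has camera coordinates R X + t. Camera axes: x right, y down, z forward; pixel columns grow to the right and rows downward; lengths in m; the calibration is good to about 2 mm. A picture is of the moment at which its call begins. camera_info takes no time and is no camera call.
- hand_in(): hands the job in; it is judged then, once.
The state is a dict: "time_s": time; "qpos": joint angles; "dq": joint speeds; "tau": joint torques, N m; "tool_pos": TCP position; "tool_rot": TCP orientation; "force": force on the tool from outside, world axes, zero at the start; "wrist_torque": the same for the moment, N m; "width": finger opening in m; "grasp_force": force on a finger pad.
Only numpy, scipy, OpenCV 4.12 (cv2) and the standard library are available. Lean on these libraries where they do the work, as an engineer would, in place of code of your own. Each camera call takes 0.05 s, during which the arm holds its last target. There are 200 camera calls.

TASK

Push the red handle of the toggle clamp over centre, all the way back, so that the clamp springs open while the camera plate stays in its nest. Then press lightly on top of the plate and slide it out of the nest onto the narrow ledge, pick it up there by its long sides, and lower it flat and lengthwise onto the two foam bars of the yellow tray, letting go only once it rests on them. Leave the clamp open, keep the plate off the bench and do not disturb the other things.

Things in the scene. Friction and masses are not known exactly. Their poses are not given: they have to be found in the camera images.
- clamp_handle (a joint): Hinge of the toggle clamp's red handle: 0 = upright, locked; 1.45 rad = laid back, open. It tips away from the plate, towards the jig's -x. A spring holds it shut: it resists with about 1 N m at 0, falling to nothing at dead centre (0.5 rad); past that it springs open by itself to about 1.45. The clamp arm rises with it.
- handle_grip (a point): Centre of the round red grip (22 mm diameter, 82 mm long) of the clamp handle, 90 mm from its pivot. With the handle upright this point is 150 mm over the bench and the handle's top 190 mm.
- handle_pivot (a point): Pivot of the clamp handle, 60 mm over the bench, 112 mm from the nest's centre towards the jig's -x.
- nest (a point): Centre of the nest's white, slippery deck on the blue jig (fixed to the bench), 40 mm over the bench. x points the way the plate slides out, away from the clamp; z up. The nest is 144 mm long (x), 63 mm wide, with side walls 8 mm thick and 12.5 mm high and an end stop as high at the clamp's end. The end at +x is open, towards the ledge.
- ledge (a point): Middle of the top of the bare white ledge, 128 mm from the nest's centre along the jig's x; same axes as the nest. The ledge carries the deck on at the same height, slippery too, 28 mm wide and 113 mm long, and joins the nest's open end. Beside it there is nothing but the bench 40 mm below; a foot stands under its far end.
- clamp_foot (a point): Underside of the clamp arm's rubber foot (18 mm diameter). Clamped, it presses on the plate 42 mm from the nest's centre on the clamp's side, and the arm, up to 75 mm over the bench, comes from the clamp to it. Open, the arm stands upright over the clamp, up to 130 mm over the bench.
- plate_centre (a point): Centre (half-way up) of the loose camera plate: dark grey metal, 140 mm long (x), 60 mm wide (y), 14 mm thick, 0.2 to 0.45 kg, with black strips and a brass screw head on its flat top. In the nest it stands only 1.5 mm proud of the walls, too little to grip. A fingertip pressed on its top with 4 to 15 N drags it along the slippery deck; do not press it with more than about 25 N.
- tray_rest (a point): Centre of the yellow tray at the height of its two foam bars' tops, 20 mm over the bench. The tray is fixed, 150 mm (x) by 210 mm (y), walls 5 mm thick and 25 mm high. The bars run along x at y = -45 and +45 mm, 25 mm wide, 15 mm above the floor. The plate belongs on both bars, its length along the tray's y, about in the middle.
- case: Bystander: closed black equipment case with red catches, 150 x 200 x 70 mm, origin at the centre of its underside.
- tape_roll: Bystander: black roll of tape lying flat, 100 mm across, 48 mm high, origin at the centre of its underside.
- battery: Bystander: dark battery pack with an orange band, 70 x 40 x 50 mm, origin at the centre of its underside.
- screwdriver: Bystander: screwdriver with an orange handle, 190 mm long, lying along its x.
Mind the look-alikes: they are no part of the job. There is more than one size of the part that bears plate_centre; the job needs the largest.

How it is judged:
By the outcome, as a careful person would: the job done as asked, in the order asked, and still so for the second after the job is handed in, with the robot touching nothing.
It also fails if it takes over 67 s, if anything falls off the work surface, if the arm or the gripper's body presses on something with over 40 N, if the wrist force passes 120 N, or if a joint passes its speed limit or range.

## Working session

There is one attempt and no reset: what is moved stays moved. The work goes in short steps, Python scripts to look and compute and a tool call to move; the robot and the scene stay as the last step left them, time stands still between calls to the robot, and variables do not carry over. Pictures are saved under pics/ and viewed, at most 10 in all, crops included, and the job is handed in when it is done.

Besides the shell and the picture viewer there is one more tool, called after "Request:" as name(argument=value, ...) on one line, values as JSON. carry_out: Moves the arm, as the interface text tells. Its arguments: {"type":"object","properties":{"dr":{"type":"array"},"xyz":{"type":"array"},"jaw":{"type":"array"},"force":{"type":"number"}},"required":["dr","xyz","jaw"]}

```bash
mkdir -p pics; python3 - <<'E'
from plant import *
import cv2,numpy as np
for n in ("top","side"):
    im=snapshot(n); cv2.imwrite(f"pics/{n}0.png",cv2.resize(im[:,:,::-1],(784,588),interpolation=cv2.INTER_CUBIC)); np.save(f"{n}0.npy",im)
    c=camera_info(n); print(n,c)
s=sense(); print(s)
E
```

```text
top {'fx': 504.8010082837495, 'fy': 504.8010082837495, 'cx': 280.6425440612649, 'cy': 209.18619173906094, 'D': array([-0.03778965,  0.        ,  0.        ,  0.        ,  0.        ]), 'R': array([[ 0.01478715, -0.99982862, -0.01113906],
       [-0.99281263, -0.01335837, -0.11893122],
       [ 0.11876204,  0.01281765, -0.99284001]]), 't': array([0.00844284, 0.51263001, 1.42021591])}
side {'fx': 450.2675880068883, 'fy': 450.2675880068883, 'cx': 278.5022944921761, 'cy': 214.17315387491357, 'D': array([-0.04169723,  0.        ,  0.        ,  0.        ,  0.        ]), 'R': array([[-0.84342273, -0.53718152,  0.00860856],
       [-0.31857656,  0.48716275, -0.81313064],
       [ 0.43260498, -0.68855535, -0.58201758]]), 't': array([0.41961777, 0.22751123, 1.10217788])}
{'time_s': 0.1, 'qpos': array([-1.44321225e+00,  3.26880419e-01, -1.93480564e-01,  1.05200756e+00,
        7.77620152e-06,  1.43660175e+00]), 'dq': array([ 1.21864322e-06, -1.09503888e-03,  3.68130649e-03, -6.14221273e-04,
        6.40899209e-04, -1.38893812e-03]), 'tau': array([ 1.57602917e-03, -4.44238579e+01,  2.63038266e+01,  7.87488185e-03,
       -7.52391497e-05, -8.47857933e-06]), 'tool_pos': array([ 0.14229341, -0.53077375,  0.25557557]), 'tool_rot': array([-3.11316142e+00, -4.09822619e-01, -2.03672744e-05]), 'force': array([ 0.02807871,  0.47819135, -0.82118871]), 'wrist_torque': array([-0.03368554, -0.00041933,  0.03164589]), 'grasp_force': 0.0, 'width': 0.08544916859886895}
```

View pics/top0.png

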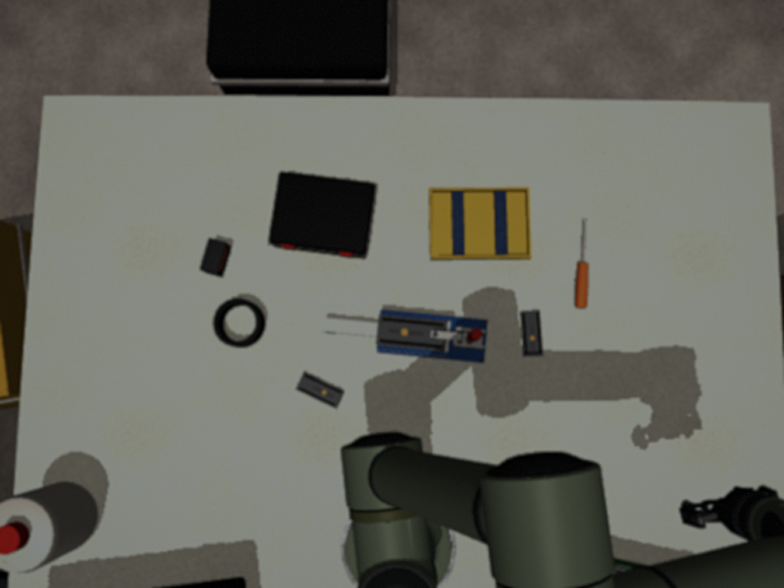

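View pics/side0.png

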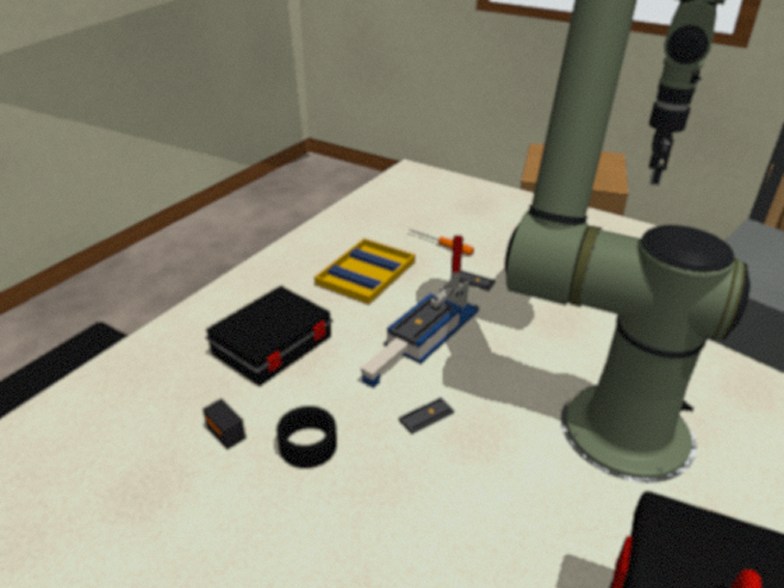

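The top view (784-px scale) shows the jig at about (378–487, 310–360), its ledge running left to x≈325, and the red handle at (475,337). The tray is at (430–530, 188–260). The small look-alike plates are at (532,333) and (320,389).

```bash
cat > h.py <<'E'
from plant import *
import cv2,numpy as np
def ray(n,uv):
    c=camera_info(n);K=np.array([[c['fx'],0,c['cx']],[0,c['fy'],c['cy']],[0,0,1]])
    p=cv2.undistortPoints(np.array(uv,float).reshape(-1,1,2),K,c['D']).reshape(-1,2)
    R=c['R'];d=np.c_[p,np.ones(len(p))]@R; return -R.T@c['t'],d
def onz(n,uv,z):
    o,d=ray(n,uv);z=np.asarray(z,float);return o+d*((z-o[2])/d[:,2])[:,None]
def hsv(im): return cv2.cvtColor(im,cv2.COLOR_RGB2HSV)
def mask(im,lo,hi,box=None):
    m=cv2.inRange(hsv(im),np.array(lo),np.array(hi))
    if box:
        x0,y0,x1,y1=box;k=np.zeros_like(m);k[y0:y1,x0:x1]=1;m=m*k
    return m
def tri(u,v):
    o1,d1=ray("top",[u]);o2,d2=ray("side",[v]);d1=d1[0];d2=d2[0]
    s=np.linalg.lstsq(np.c_[d1,-d2],o2-o1,rcond=None)[0]
    a=o1+s[0]*d1;b=o2+s[1]*d2;return (a+b)/2,np.linalg.norm(a-b)
E
python3 - <<'E'
from h import *
t=np.load("top0.npy");s=np.load("side0.npy")
def big(m): 
    c,_=cv2.findContours(m,cv2.RETR_EXTERNAL,cv2.CHAIN_APPROX_NONE);return max(c,key=cv2.contourArea)
bm=mask(t,(105,90,30),(130,255,255),(262,210,355,265))
r=cv2.minAreaRect(np.argwhere(bm)[:,::-1].astype(np.float32));print("blue",r);b=cv2.boxPoints(r);print(onz("top",b,[.045]*4).round(4))
ym=mask(t,(18,120,60),(35,255,255),(295,125,390,195))
r=cv2.minAreaRect(np.argwhere(ym)[:,::-1].astype(np.float32));print("tray",r);b=cv2.boxPoints(r);q=onz("top",b,[.025]*4);print(q.round(4),q.mean(0))
fm=mask(t,(105,90,30),(130,255,255),(300,130,385,190))
n,l,st,ce=cv2.connectedComponentsWithStats(fm)
for i in range(1,n):
    if st[i,4]>60: print("foam",st[i],onz("top",[ce[i]],[.02]))
def red(im,box): return mask(im,(0,140,60),(6,255,255),box)|mask(im,(174,140,60),(180,255,255),box)
for n,im,box in(("top",t,(320,225,355,255)),("side",s,(310,160,345,205))):
    p=np.argwhere(red(im,box))[:,::-1];print(n,len(p),p.min(0),p.max(0),p.mean(0))
cv2.imwrite("pics/c1.png",np.hstack([cv2.resize(t[205:275,220:360,::-1],(800,400),interpolation=cv2.INTER_CUBIC)]))
cv2.imwrite("pics/c2.png",cv2.resize(s[150:290,240:380,::-1],(600,600),interpolation=cv2.INTER_CUBIC))
E
```

```text
blue ((308.30438232421875, 239.4889678955078), (75.68395233154297, 30.01906967163086), 5.617580890655518)
[[ 0.3924  0.0461  0.045 ]
 [ 0.4771  0.0392  0.045 ]
 [ 0.4589 -0.1744  0.045 ]
 [ 0.3746 -0.1661  0.045 ]]
tray ((342.5, 159.0), (50.0, 71.0), 90.0)
[[ 0.7367 -0.0584  0.025 ]
 [ 0.7394 -0.267   0.025 ]
 [ 0.5905 -0.2656  0.025 ]
 [ 0.5878 -0.0596  0.025 ]] [ 0.66359955 -0.16264941  0.025     ]
foam [324 137   7  44 281] [[ 0.66315734 -0.11712458  0.02      ]]
foam [354 137   8  44 298] [[ 0.66687631 -0.20668883  0.02      ]]
top 36 [337 236] [343 241] [340.13888889 238.38888889]
side 138 [323 169] [329 194] [326.03623188 180.89130435]
```

View pics/c1.png

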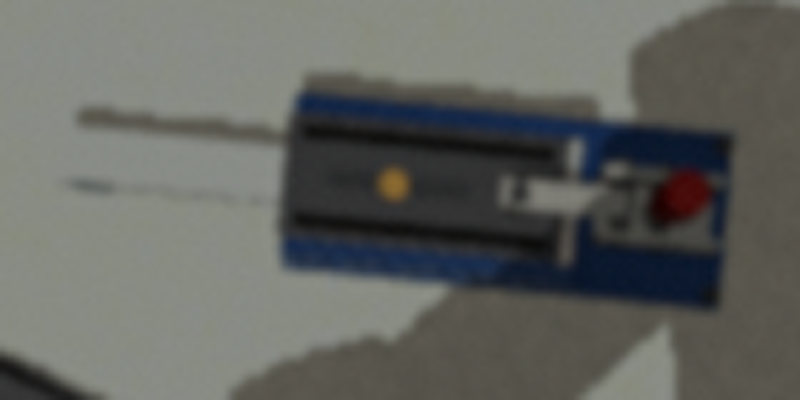

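View pics/c2.png

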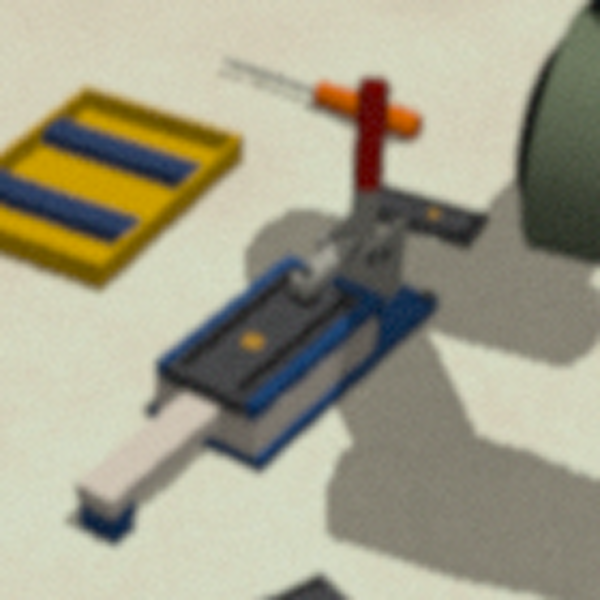

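Crop c1 shows the wall corners at the open end at (298,92) and (283,267), the brass screw at (394,184), and the red handle top at about (690,190). In c2 the handle stands upright and the ledge points down-left.

```bash
python3 - <<'E'
from h import *
t=np.load("top0.npy")
f=lambda x,y:[220+x/5.714-.5+.0,205+y/5.714-.5]
P={"wallcornerA":(298,92,.0525),"wallcornerB":(283,267,.0525),"stopA":(577,120,.0525),"plA":(300,115,.054),"plB":(284,235,.054),"brass":(394,184,.055),"foot":(520,190,.065),"redtop":(690,188,.19),"plS1":(560,150,.054),"plS2":(545,255,.054)}
for k,(x,y,z) in P.items(): print(k,onz("top",[f(x,y)],[z]).round(4)[0])
s=lambda x,y:[240+x*140/600-.5,150+y*140/600-.5]
for k,(x,y,z) in {"redtop":(374,80,.19),"redbottom":(370,190,.108),"ledgeA":(80,488,.04),"ledgeB":(112,512,.04),"brass":(252,342,.055),"plA":(163,371,.054),"plB":(245,412,.054),"ledgeN1":(180,392,.04),"ledgeN2":(222,410,.04)}.items(): print("side",k,onz("side",[s(x,y)],[z]).round(4)[0])
E
```

```text
wallcornerA [0.477  0.0403 0.0525]
wallcornerB [0.3907 0.0462 0.0525]
stopA [ 0.4651 -0.0975  0.0525]
plA [0.4655 0.0391 0.054 ]
plB [0.4063 0.0459 0.054 ]
brass [ 0.4321 -0.0077  0.055 ]
foot [ 0.4293 -0.0691  0.065 ]
redtop [ 0.4233 -0.1387  0.19  ]
plS1 [ 0.45   -0.0892  0.054 ]
plS2 [ 0.3983 -0.0821  0.054 ]
side redtop [ 0.4258 -0.1382  0.19  ]
side redbottom [ 0.4201 -0.1339  0.108 ]
side ledgeA [0.4579 0.1609 0.04  ]
side ledgeB [0.4298 0.1681 0.04  ]
side brass [ 0.4348 -0.0039  0.055 ]
side plA [0.4678 0.0525 0.054 ]
side plB [0.4027 0.0592 0.054 ]
side ledgeN1 [0.4563 0.0499 0.04  ]
side ledgeN2 [0.4243 0.0507 0.04  ]
```

Request:
carry_out(dr=[[0,0,0],[0,0,0],[0,0,0],[0,0,0],[0,0,0],[0,0,0],[0,0,0],[0,0,0],[0,0,0],[0,0,0],[0,0,-10],[0,0,-10],[0,0,-10],[0,0,-10],[0,0,-10],[0,0,-10],[0,0,-10],[0,0,0],[0,0,0]], xyz=[[3.9,-3.54,0],[3.9,-3.54,0],[3.9,-3.54,0],[3.9,-3.54,0],[3.9,-3.54,0],[3.9,-3.54,0],[3.9,-3.54,0],[3.9,-3.54,0],[3.9,-3.54,0],[3.9,-3.54,0],[0,0,0],[0,0,0],[0,0,0],[0,0,0],[0,0,0],[0,0,0],[0,0,0],[0,0,0],[0,0,0]], jaw=[0,0,0,0,0,0,0,0,0,0,0,0,0,0,0,0,0,0,0])

```text
time_s: 2.48
tool_pos: [0.4273, -0.0884, 0.2561]
tool_rot: [-2.319, -2.119, 0.0]
force: [-0.3, -0.2, 0.6]
width: -0.0001
grasp_force: 0.0
```

Request:
carry_out(dr=[[0,0,0],[0,0,0],[0,0,0],[0,0,0],[0,0,0],[0,0,0],[0,0,0],[0,0,0],[0,0,0],[0,0,0],[0,0,0],[0,0,0],[0,0,0],[0,0,0]], xyz=[[0,0.1,2.7],[0,0,2.7],[0,0,2.6],[-1,0,0],[-1,0,0],[-1,0,0],[-1,0,0],[-1,0,0],[-1,0,0],[-1,0,0],[-1,0,0],[-1,0,0],[-1,0,0],[0,0,0]], jaw=[0,0,0,0,0,0,0,0,0,0,0,0,0,0])

```text
time_s: 4.22
tool_pos: [0.4198, -0.1891, 0.1764]
tool_rot: [2.317, 2.12, -0.0]
force: [-0.5, -0.8, -0.5]
width: -0.0002
grasp_force: 0.0
```

```bash
python3 - <<'E'
from h import *
s=snapshot("side");np.save("side1.npy",s);t=snapshot("top");np.save("top1.npy",t)
a=cv2.resize(s[130:290,230:410,::-1],(450,400),interpolation=cv2.INTER_CUBIC)
b=cv2.resize(t[190:290,210:400,::-1],(350,184),interpolation=cv2.INTER_CUBIC)
o=np.zeros((400,800,3),np.uint8);o[:,:450]=a;o[:184,450:]=b;cv2.imwrite("pics/p1.png",o)
E
```

```text
(no output)
```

View pics/p1.png

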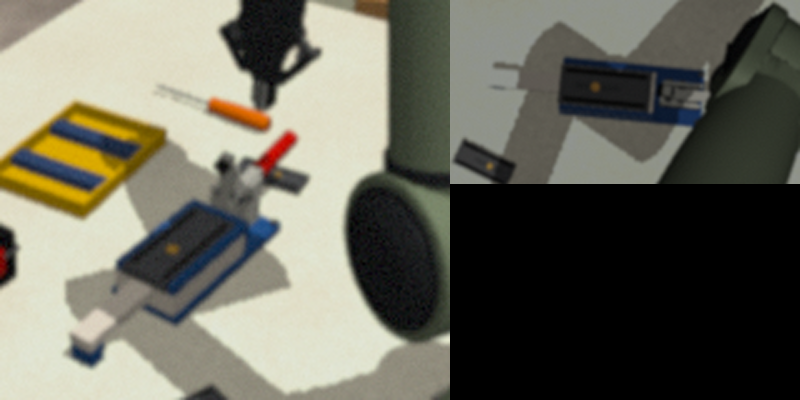

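The handle lies fully back, the clamp arm is upright and the plate is still in its nest. I'll measure the plate now that it's uncovered.

```bash
python3 - <<'E'
from h import *
t=np.load("top1.npy")
cv2.imwrite("pics/p2.png",cv2.resize(t[205:265,245:365,::-1],(800,400),interpolation=cv2.INTER_CUBIC))
h=hsv(t)[210:260,262:336]
m=np.zeros(t.shape[:2],np.uint8);m[210:260,262:325]=((h[...,1]<70)&(h[...,2]<75)).astype(np.uint8)[:,:63]
c,_=cv2.findContours(cv2.morphologyEx(m,cv2.MORPH_CLOSE,np.ones((5,5))),cv2.RETR_EXTERNAL,cv2.CHAIN_APPROX_NONE)
c=max(c,key=cv2.contourArea);r=cv2.minAreaRect(c);print(r);q=onz("top",cv2.boxPoints(r),[.054]*4);print(q.round(4),q.mean(0))
E
```

```text
((296.95281982421875, 238.4955291748047), (57.35950469970703, 32.3773078918457), 5.440331935882568)
[[ 0.3887  0.0522  0.054 ]
 [ 0.4795  0.0451  0.054 ]
 [ 0.4663 -0.1159  0.054 ]
 [ 0.3758 -0.1077  0.054 ]] [ 0.42757703 -0.03156607  0.054     ]
```

View pics/p2.png

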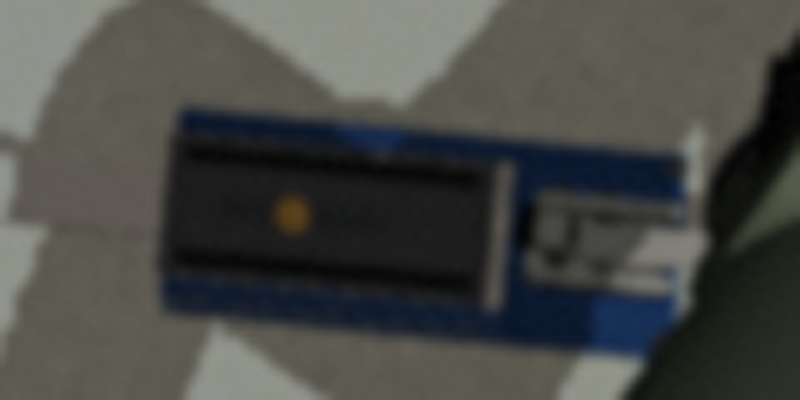

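Plate corners in p2 are at about (178,137), (163,275), (497,160) and (485,303), which puts the plate centre near (0.431, −0.025). Next I move above its leading half.

Request:
carry_out(dr=[[0,0,0],[0,0,0],[0,0,0],[0,0,0],[0,0,0],[0,0,0],[0,0,0],[0,0,0],[0,0,0],[0,0,0],[0,0,0],[0,0,0]], xyz=[[0,0,-3],[4.1,-0.1,0],[4.1,-0.1,0],[4.1,-0.1,0],[4.1,-0.1,0],[4.1,0,0],[0,0,4],[0,0,4],[0,0,2],[0,0,1],[0,0,0.3],[0,0,0]], jaw=[0,0,0,0,0,0,0,0,0,0,0,0])

```text
time_s: 5.82
tool_pos: [0.4341, 0.0164, 0.0938]
tool_rot: [2.316, 2.122, 0.001]
force: [0.3, -0.2, 0.5]
width: 0.0004
grasp_force: 0.0
```

Request:
carry_out(dr=[[0,0,0],[0,0,0],[0,0,0],[0,0,0]], xyz=[[0,0,0.2],[0,0,0.2],[0,0,0.1],[0,0,0]], jaw=[0,0,0,0])

```text
time_s: 6.32
tool_pos: [0.4336, 0.0165, 0.0882]
tool_rot: [-2.316, -2.122, 0.0]
force: [0.6, -1.0, 0.1]
width: 0.0
grasp_force: 0.0
```

Request:
carry_out(dr=[[0,0,0],[0,0,0],[0,0,0],[0,0,0],[0,0,0]], xyz=[[0,0,0.2],[0,0,0.2],[0,0,0.2],[0,0,0.2],[0,0,0]], jaw=[0,0,0,0,0])

```text
time_s: 6.95
tool_pos: [0.4335, 0.0165, 0.0801]
tool_rot: [-2.316, -2.122, 0.0]
force: [0.0, 0.8, 0.3]
width: -0.0002
grasp_force: 0.0
```

Request:
carry_out(dr=[[0,0,0],[0,0,0],[0,0,0]], xyz=[[0,0,0.1],[0,0,0.05],[0,0,0]], jaw=[0,0,0])

```text
time_s: 7.32
tool_pos: [0.4337, 0.0165, 0.079]
tool_rot: [2.316, 2.122, 0.0]
force: [-0.5, -0.2, 4.3]
width: -0.0002
grasp_force: 2.1
```

Request:
carry_out(dr=[[0,0,0],[0,0,0]], xyz=[[0,0,0.04],[0,0,0]], jaw=[0,0])

```text
time_s: 7.58
tool_pos: [0.434, 0.0164, 0.079]
tool_rot: [2.316, 2.122, 0.001]
force: [-1.9, 0.5, 9.0]
width: 0.0001
grasp_force: 4.4
```

Request:
carry_out(dr=[[0,0,0],[0,0,0],[0,0,0],[0,0,0],[0,0,0]], xyz=[[0.4,0,0],[0.6,0,0],[0.8,0,0],[0.7,0,0],[0,0,0]], jaw=[0,0,0,0,0])

```text
time_s: 8.2
tool_pos: [0.4369, 0.0418, 0.079]
tool_rot: [2.315, 2.122, 0.003]
force: [1.0, 1.0, 5.9]
width: -0.0001
grasp_force: 2.9
```

```bash
python3 - <<'E'
from h import *
t=snapshot("top")
h=hsv(t);m=np.zeros(t.shape[:2],np.uint8)
print(sense()['force'].round(1))
b=mask(t,(10,110,60),(25,255,255),(245,220,315,260));p=np.argwhere(b)[:,::-1];print(len(p),p.mean(0) if len(p) else 0)
t0=np.load("top1.npy");p=np.argwhere(mask(t0,(10,110,60),(25,255,255),(245,220,315,260)))[:,::-1];print(len(p),p.mean(0))
cv2.imwrite("pics/p3.png",cv2.resize(t[200:275,220:370,::-1],(800,400),interpolation=cv2.INTER_CUBIC))
s=snapshot("side")
np.save("side2.npy",s)
for im in (np.load("side1.npy"),s):
  p=np.argwhere(mask(im,(10,110,60),(25,255,255),(270,215,325,250)))[:,::-1];print("side",len(p),p.mean(0) if len(p) else 0)
E
```

```text
[-0.1  1.5  5.7]
0 0
18 [288.5        236.77777778]
side 19 [298.36842105 229.47368421]
side 5 [294.4 233.8]
```

```bash
python3 - <<'E'
from h import *
s=np.load("side2.npy")
cv2.imwrite("pics/p3.png",cv2.resize(s[170:290,230:370,::-1],(700,600),interpolation=cv2.INTER_CUBIC))
E
```

```text
(no output)
```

View pics/p3.png

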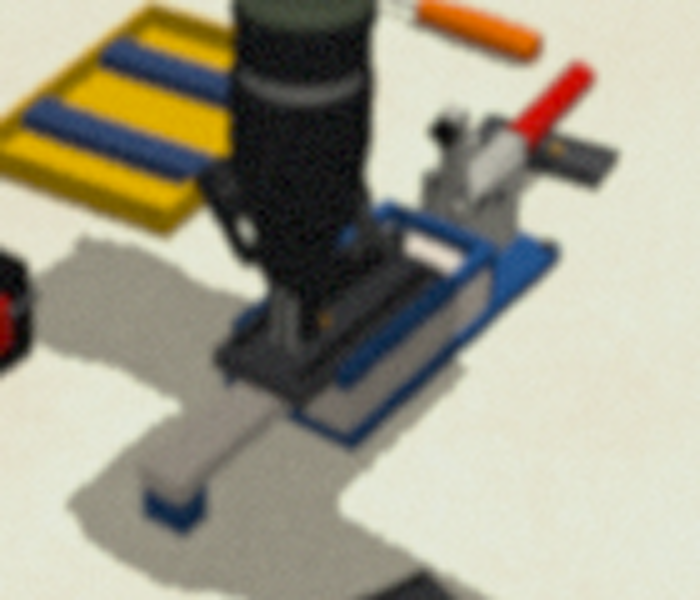

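The plate has moved with the finger: white deck shows behind it at (440,250) and its front overhangs the nest. I'll carry on, pressing slightly more.

Request:
carry_out(dr=[[0,0,0],[0,0,0],[0,0,0],[0,0,0],[0,0,0],[0,0,0],[0,0,0]], xyz=[[0,0,0.02],[0.6,0,0],[0.8,0,0],[0.8,0,0],[0.8,0,0],[0.6,0,0],[0,0,0]], jaw=[0,0,0,0,0,0,0])

```text
time_s: 9.18
tool_pos: [0.4403, 0.0776, 0.079]
tool_rot: [2.314, 2.122, 0.004]
force: [-0.0, 0.7, 7.1]
width: 0.0003
grasp_force: 3.6
```

Request:
carry_out(dr=[[0,0,0],[0,0,0],[0,0,0],[0,0,0],[0,0,0],[0,0,0],[0,0,0],[0,0,0],[0,0,0]], xyz=[[0,0,0.01],[0.6,-0.02,0],[0.8,-0.02,0],[0.8,-0.02,0],[0.8,-0.02,0],[0.8,0,0],[0.8,0,0],[0.7,0,0],[0,0,0]], jaw=[0,0,0,0,0,0,0,0,0])

```text
time_s: 10.3
tool_pos: [0.4442, 0.1308, 0.079]
tool_rot: [2.314, 2.122, 0.004]
force: [0.6, 1.9, 8.1]
width: 0.0002
grasp_force: 3.8
```

Request:
carry_out(dr=[[0,0,0],[0,0,0],[0,0,0],[0,0,0],[0,0,0],[0,0,0]], xyz=[[0,0,-0.3],[0,0,-4],[0,0,-4],[-2,4,-4],[-2,5.5,0],[0,0,0]], jaw=[0,0,0,0,0,0])

```text
time_s: 11.05
tool_pos: [0.5374, 0.0802, 0.2013]
tool_rot: [2.318, 2.117, 0.003]
force: [-0.9, -0.0, -0.6]
width: 0.0003
grasp_force: 0.0
```

```bash
python3 - <<'E'
from h import *
t=snapshot("top");np.save("top2.npy",t);s=snapshot("side");np.save("side3.npy",s)
a=cv2.resize(t[200:275,200:350,::-1],(500,250),interpolation=cv2.INTER_CUBIC)
b=cv2.resize(s[170:290,220:370,::-1],(437,350),interpolation=cv2.INTER_CUBIC)
o=np.zeros((600,500,3),np.uint8);o[:250]=a;o[250:,:437]=b;cv2.imwrite("pics/p4.png",o)
E
```

```text
(no output)
```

View pics/p4.png

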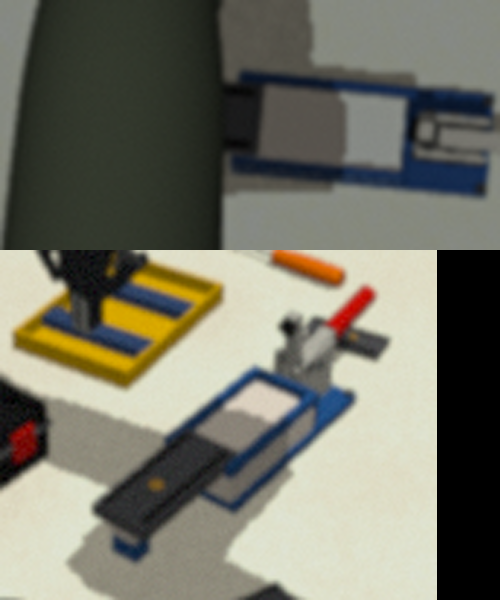

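The plate lies straight on the ledge. Its rear edge is at about (262,120) in the top panel and its brass screw at (157,484) in the side panel.

```bash
python3 - <<'E'
from h import *
B=[]
for f,box in (("side1.npy",(270,215,325,250)),("side3.npy",(255,235,300,275))):
  p=np.argwhere(mask(np.load(f),(10,110,60),(25,255,255),box))[:,::-1];B.append(onz("side",[p.mean(0)],[.054])[0]);print(len(p),B[-1])
print("shift",B[1]-B[0])
for q in((264,86),(258,152)): print(onz("top",[(200+q[0]*.3-.5,200+q[1]*.3-.5)],[.054])[0].round(4))
s=lambda x,y:(220+x*150/437-.5,170+(y-250)*120/350-.5)
for q in((95,510),(150,534),(190,433),(234,452)): print(onz("side",[s(*q)],[.054])[0].round(4))
E
```

```text
19 [ 0.43488368 -0.0044556   0.054     ]
18 [0.44592411 0.1083815  0.054     ]
shift [0.01104043 0.1128371  0.        ]
[0.4639 0.0202 0.054 ]
[0.4081 0.0244 0.054 ]
[0.4722 0.1672 0.054 ]
[0.4143 0.1669 0.054 ]
[0.4603 0.0272 0.054 ]
[0.4105 0.0292 0.054 ]
```

Request:
carry_out(dr=[[0,0,0],[0,0,0],[0,0,0],[0,0,0],[0,0,0],[0,0,0],[0,0,0],[0,0,0],[0,0,0],[0,0,0],[0,0,0]], xyz=[[0.1,-4.8,0],[0,-4.8,0],[0,0,0],[0,0,3],[0,0,3],[0,0,3],[0,0,1.5],[0,0,1.5],[0,0,0],[0,0,0],[0,0,0]], jaw=[1,1,1,1,1,1,1,1,1,1,1])

```text
time_s: 12.52
tool_pos: [0.4389, 0.0915, 0.0817]
tool_rot: [2.315, 2.122, 0.001]
force: [-0.3, 0.6, -0.5]
width: 0.0852
grasp_force: 0.0
```

```bash
python3 - <<'E'
from h import *
s=snapshot("side");print(sense()['tool_pos'])
cv2.imwrite("pics/p5.png",cv2.resize(s[190:290,220:340,::-1],(720,600),interpolation=cv2.INTER_CUBIC))
E
```

```text
[0.43883788 0.09143596 0.08170365]
```

View pics/p5.png

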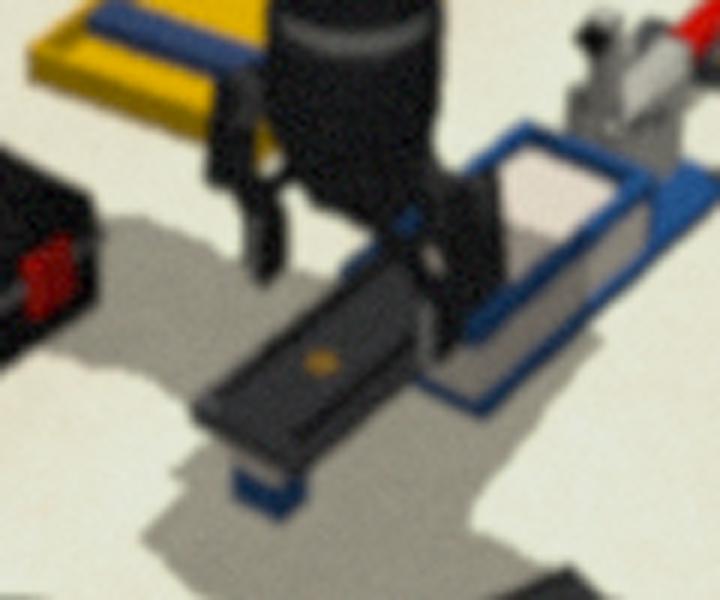

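The open fingers straddle the plate, with the tips at (265,280) and (435,355). I'll descend and close gently.

Request:
carry_out(dr=[[0,0,0],[0,0,0],[0,0,0],[0,0,0],[0,0,0],[0,0,0],[0,0,0],[0,0,0],[0,0,0],[0,0,0],[0,0,0],[0,0,0]], xyz=[[0,0.15,1],[0,0,1],[0,0,1],[0,0,0],[0,0,0],[0,0,0],[0,0,0],[0,0,0],[0,0,0],[0,0,0],[0,0,0],[0,0,0]], jaw=[1,1,1,1,0.6,0.6,0.6,0.6,0.6,0.6,0.6,0.6], force=45)

```text
time_s: 14.08
tool_pos: [0.4403, 0.0912, 0.0514]
tool_rot: [2.316, 2.122, 0.001]
force: [0.7, 0.1, 5.2]
width: 0.0591
grasp_force: 49.9
```

Request:
carry_out(dr=[[0,0,0],[0,0,0],[0,0,0],[0,0,0],[0,0,0],[0,0,0],[0,0,-2.9],[0,0,-3],[0,0,0],[0,0,0],[0,0,0],[0,0,0],[0,0,0],[0,0,0],[0,0,0],[0,0,0],[0,0,0],[0,0,0],[0,0,0]], xyz=[[0,0,-0.5],[0,0,-1.5],[0,0,-3],[0,0,-4],[0,0,-4],[0,0,-2],[0,0,0],[0,0,0],[-1.5,1.3,0],[-3,2.6,0],[-3,2.6,0],[-3,2.6,0],[-3,2.6,0],[-3,2.6,0],[-3,2.6,0],[-3,2.6,0],[-3.1,2.5,0],[0,0,0],[0,0,0]], jaw=[0.6,0.6,0.6,0.6,0.6,0.6,0.6,0.6,0.6,0.6,0.6,0.6,0.6,0.6,0.6,0.6,0.6,0.6,0.6])

```text
time_s: 16.45
tool_pos: [0.6629, -0.1617, 0.1997]
tool_rot: [-2.203, -2.236, 0.002]
force: [-0.2, 0.0, -2.9]
width: 0.0588
grasp_force: 50.6
```

```bash
python3 - <<'E'
from h import *
t=snapshot("top");s=snapshot("side");print(sense()['tool_pos'],sense()['width'])
a=cv2.resize(t[110:250,280:420,::-1],(400,400),interpolation=cv2.INTER_CUBIC)
b=cv2.resize(s[120:260,200:340,::-1],(400,400),interpolation=cv2.INTER_CUBIC)
cv2.imwrite("pics/p6.png",np.hstack([a,b]))
E
```

```text
[ 0.66301239 -0.16080617  0.20053595] 0.05917846205617315
```

View pics/p6.png

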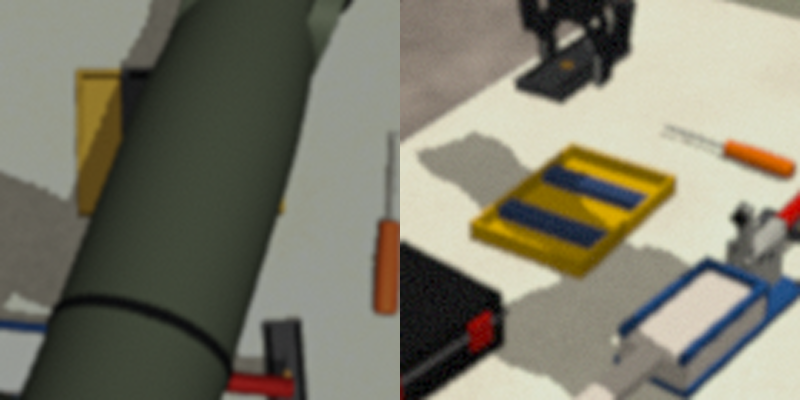

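The plate is held level above the tray at (570,65) in the side panel. Lowering now.

Request:
carry_out(dr=[[0,0,0],[0,0,0],[0,0,0],[0,0,0],[0,0,0],[0,0,0],[0,0,0],[0,0,0],[0,0,0],[0,0,0]], xyz=[[0,0.1,3],[0,0,4],[0,0,3],[0,0,2.5],[0,0,2],[0,0,1],[0,0,0.5],[0,0,0.3],[0,0,0],[0,0,0]], jaw=[0.6,0.6,0.6,0.6,0.6,0.6,0.6,0.6,0.6,0.6])

```text
time_s: 17.8
tool_pos: [0.6653, -0.1615, 0.0387]
tool_rot: [2.203, 2.238, 0.001]
force: [1.0, 0.1, -2.9]
width: 0.0593
grasp_force: 50.5
```

Request:
carry_out(dr=[[0,0,0],[0,0,0],[0,0,0],[0,0,0],[0,0,0]], xyz=[[0,0,0.2],[0,0,0.2],[0,0,0.1],[0,0,0.1],[0,0,0]], jaw=[0.6,0.6,0.6,0.6,0.6])

```text
time_s: 18.42
tool_pos: [0.6648, -0.1613, 0.0319]
tool_rot: [-2.204, -2.239, 0.0]
force: [-0.2, -0.9, -3.6]
width: 0.0592
grasp_force: 50.6
```

Request:
carry_out(dr=[[0,0,0],[0,0,0],[0,0,0]], xyz=[[0,0,0.05],[0,0,0.05],[0,0,0]], jaw=[0.6,0.6,0.6])

```text
time_s: 18.8
tool_pos: [0.665, -0.1613, 0.0314]
tool_rot: [2.204, 2.239, 0.0]
force: [-1.5, 0.0, 0.2]
width: 0.0589
grasp_force: 50.9
```

Request:
carry_out(dr=[[0,0,0],[0,0,0]], xyz=[[0,0,0.03],[0,0,0]], jaw=[0.6,0.6])

```text
time_s: 19.05
tool_pos: [0.6651, -0.1614, 0.0315]
tool_rot: [2.204, 2.238, 0.0]
force: [-2.2, 0.6, 4.6]
width: 0.0592
grasp_force: 51.4
```

Request:
carry_out(dr=[[0,0,0],[0,0,0],[0,0,0],[0,0,0],[0,0,0],[0,0,0]], xyz=[[0,0,0],[0,0,0],[0,0,0],[0,0,0],[0,0,0],[0,0,0]], jaw=[0.75,0.85,0.95,1,1,1])

```text
time_s: 19.8
tool_pos: [0.6649, -0.1613, 0.0308]
tool_rot: [2.204, 2.239, 0.0]
force: [-0.6, 0.2, -0.0]
width: 0.0857
grasp_force: 0.0
```

Request:
carry_out(dr=[[0,0,0],[0,0,0],[0,0,0],[0,0,0],[0,0,0],[0,0,0],[0,0,0],[0,0,0],[0,0,0],[0,0,0],[0,0,0]], xyz=[[0,0,-0.5],[0,0,-1.5],[0,0,-4],[0,0,-5],[0,0,-5],[-5,0,0],[-5,0,0],[-5,0,0],[-5,0,0],[-4,0,0],[0,0,0]], jaw=[1,1,1,1,1,1,1,1,1,1,1])

```text
time_s: 21.18
tool_pos: [0.6677, -0.405, 0.1913]
tool_rot: [2.208, 2.233, -0.001]
force: [0.5, -0.5, -0.2]
width: 0.0855
grasp_force: 0.0
```

```bash
python3 - <<'E'
from h import *
t=snapshot("top");s=snapshot("side");np.save("topf.npy",t)
print(sense()['tool_pos'],sense()['force'].round(1))
h=hsv(t)[125:195,295:390];m=((h[...,2]<85)&(h[...,1]<80)).astype(np.uint8)
m=cv2.morphologyEx(m,cv2.MORPH_OPEN,np.ones((3,3)))
n,l,st,ce=cv2.connectedComponentsWithStats(m)
for i in range(1,n):
    if st[i,4]>80:
        r=cv2.minAreaRect(np.argwhere(l==i)[:,::-1].astype(np.float32));print(st[i],r,onz("top",[np.array(r[0])+[295,125]],[.034]).round(4))
b=np.argwhere(mask(t,(8,110,60),(16,255,255),(325,140,365,180)))[:,::-1];print("brass",len(b),b.mean(0) if len(b) else 0)
def red(im,box): return mask(im,(0,140,60),(6,255,255),box)|mask(im,(174,140,60),(180,255,255),box)
p=np.argwhere(red(s,(300,130,380,225)))[:,::-1];print("red side",len(p),p.min(0),p.max(0))
p=np.argwhere(red(np.load("side1.npy"),(300,130,380,225)))[:,::-1];print("was",p.min(0),p.max(0))
E
```

```text
[ 0.66846474 -0.40134137  0.19139343] [-0.1 -0.1  0. ]
[ 24  23  47  21 907] ((47.0, 33.0), (20.0, 46.0), 90.0) [[ 0.664  -0.1602  0.034 ]]
[ 10  54  45  16 400] ((32.0, 61.5), (15.0, 44.0), 90.0) [[ 0.5797 -0.1169  0.034 ]]
brass 2 [335. 158.]
red side 103 [332 183] [347 199]
was [333 183] [347 200]
```

```bash
python3 -c "
from plant import *
print(hand_in())"
```

```text
the job is handed in; nothing more can be done
None
```

The clamp is open, the camera plate lies flat across both foam bars near the centre of the tray, and the job was handed in at about 21 s of the 67 s allowed; no verdict was returned.

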